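# Refit the handle of the bench press and wind it down

### The job

The handle of the small bench press has been taken off and stands on the bench. Put it back on the splined stub on top of the press, teeth in slots and fully home on the flange, then turn it clockwise (seen from above) until the screw comes to its stop and the press is shut. Let go, leaving the handle on, and leave the other things on the bench where they are.

Things in the scene. Friction and masses are not known exactly. Their poses are not given: they have to be found in the camera images.
- press: Small dark steel bench press, fixed to the bench: base 160 x 140 x 18 mm, two 16 mm pillars, crosshead 50 x 140 mm with its top 114 mm above the bench (nuts to 118 mm), a steel pressing plate hanging over a wooden board. Origin: centre of the base's underside, on the screw's vertical axis.
- stub_base (a point): Centre of the top of the screw's round flange (56 mm across, 122 mm above the bench), where the handle's underside comes to rest. From it the splined stub rises 32 mm: a cross seen from above, four teeth 12 mm wide reaching 22 mm from the axis along this frame's x and y; z up. The top 3 mm of the teeth is chamfered by 2 mm. Frame turns with the screw.
- screw (a joint): Angle of the press's screw, which the stub and flange turn with; 0 to 1.5 rad, grows clockwise seen from above, hard stop at 1.5 (press shut). Starts anywhere from 0.15 to 0.7. Dry friction of about 0.15 N m; stays where left. Turning it drives the pressing plate down onto the board.
- handle: The loose press handle, bare aluminium, about 450 g, standing upright with its hub down. Hub: square block 62 x 62 x 34 mm with a cross-shaped opening right through it: slots 14.5 mm wide reaching 24 mm from the centre along its own x and y axes, so it goes on the stub in any of four ways, with 1.25 mm play each side. Origin: centre of the hub's underside; z up.
- bar_mid (a point): Middle of the handle's straight cross bar, where to grip it: 65 mm straight above the handle's origin. The bar runs along the handle's x axis, 16 mm wide and 16 mm tall (57 to 73 mm above the underside), on two posts 7 mm thick at x = +-27.5 mm, with 48 mm free between them. Black 22 mm square knobs on its ends; 162 mm overall.
- jar: Bystander: lidded glass jar, 72 mm across, 100 mm tall. Origin: centre of its underside.
- block: Bystander: dark wooden hand block 85 x 60 x 40 mm with a round wooden knob to 80 mm. Origin: centre of its underside.
- weight: Bystander: round steel weight 70 mm across and 45 mm tall with a brass knob to 70 mm. Origin: centre of its underside.
Mind the look-alikes: they are no part of the job. Of the things like the press, leave any that is blue, orange or yellow; of the rest the larger one is meant.

How it is judged:
By the outcome, as a careful person would: the job done as asked, in the order asked, and still so for the second after the job is handed in, with the robot touching nothing.
It also fails if it takes over 45 s, if anything falls off the work surface, if the arm or the gripper's body presses on something with over 40 N, if the wrist force passes 120 N, or if a joint passes its speed limit or range.

### The arm

A 6-joint arm with a two-finger parallel gripper is mounted at the origin on the work surface. World frame = base frame: x ahead of the robot, y to its left, z up, the work surface at z = 0. Lengths are in mm, angles in rad, forces in N, time in s.
With the tool pointing down it reaches from about 350 to 775 mm from the base axis. Payload 7.3 kg.
Tool frame: the origin (TCP) lies on the centre line of the jaws, within the pads' length; the fingertips stand 22 mm ahead of it and the grasp point (between the pads) lies 3 mm ahead of it; z points along the fingers, y is the direction in which the jaws open and shut (so a half turn about z gives the same grasp; the last joint's range is limited). The gripper opens to 92 mm and grips with 3 to 60 N. Pads are 19 mm wide; open, the fingers measure 130 mm over their backs; the gripper's body (75 mm by 190 mm) begins 47 mm behind the grasp point.
Start: joints at [1.146, 0.342, 1.524, -0, 1.275, -0.146], TCP at [144.465, 504.75, 248.741] pointing down, gripper open.
Joint ranges: [-2.53, 2.53], [-0.77, 2.02], [0.04, 2.7], [-1, 4.14], [0.28, 2.66], [-3.11, 3.11]. Speed limits (rad/s): [2.57, 2.57, 3.14, 3.14, 3.14, 3.14].

### API

Orientations are given as [roll, pitch, yaw] about the fixed x, y, z axes, in that order (R = Rz(yaw) Ry(pitch) Rx(roll)).
In Python, from plant import get_obs, capture, close_job gives the robot as it stands.
- The arm moves only by the tool carry_out, never from a script. Its arguments are lists of equal length, an entry for each row: "xyz": the shift along the tool's x, y, z scaled (see below), a list of three; "dr": the turn, a rotation vector about the tool's x, y, z scaled (see below), a list of three. A call has 1 to 8 rows; each row shifts and turns the commanded pose from where the row before left it, along the tool's axes as they then stand; what a row does not reach is not made up. The controller multiplies each number of a shift by 0.06 m and each number of a turn by 8 degrees. A row lasts 1/8 s, in which the tool goes at most 62.5 mm and 10.7 degrees, less where a joint would pass 70% of its speed; a pose out of reach is approached as far as the arm can. A call with a number of a shift or a turn outside -1 to 1 is refused whole. A call with a gripper value outside its range is refused whole. "gripper" is the gripper's target within -1 to 1 (fully open at 1, half-way at 0, shut at -1), set as the call begins (left out, the last holds). The fingers move at their own pace and stop on an object; the grip force is fixed at half the most. Time passes only in rows, so rows that do not move let the fingers close. It gives the time, the measured TCP pose, the force and the opening at its end, in the units of the state.
- get_obs(): the state, without advancing time (a new reading comes with each control period).
- capture(name): name is "scene" or "top" or "wrist"; returns a dict with "image" (480x640x3 uint8, blue, green, red), "fx", "fy", "cx", "cy" (pixels), "pose" (4x4, takes a point from camera to world coordinates). Camera axes: x right, y up, looking along -z (the intrinsics and any distortion apply to the point x, -y, -z); pixel columns grow to the right and rows downward; lengths in mm; the calibration is good to about 2 mm. A picture is of the moment at which its call begins. There is no depth.
- close_job(): hands the job in, once; it reports no verdict.
The state is a dict: "time": time; "joint_positions": joint angles; "dq": joint speeds; "tau": joint torques, N m; "tool_pos": TCP position; "tcp_rot": TCP orientation; "contact_force": force on the tool from outside, world axes, zero at the start; "moment": the same for the moment, N m; "grip_width": finger opening in mm.
Only numpy, scipy, OpenCV 4.12 (cv2) and the standard library are available. Lean on these libraries where they do the work, as an engineer would, in place of code of your own. Each camera call takes 0.05 s, during which the arm holds its last target.

## Working session

There is one attempt and no reset: what is moved stays moved. The work goes in short steps, Python scripts to look and compute and a tool call to move; the robot and the scene stay as the last step left them, time stands still between calls to the robot, and variables do not carry over. Pictures are saved under pics/ and viewed, and the job is handed in when it is done.

Besides the shell and the picture viewer there is one more tool, called after "Emit:" by a JSON object that holds its "fn" and its "kwargs". carry_out: Moves the arm, as the interface text tells. Shifts and turns lie within -1 to 1; 1 stands for 0.06 m of shift or 8 degrees of turn. Its arguments: {"type":"object","properties":{"xyz":{"type":"array"},"dr":{"type":"array"},"gripper":{"type":"number"}},"required":["xyz","dr"]}

```bash
mkdir -p pics; ls; python3 - <<'E'
from plant import get_obs, capture
import cv2
print(get_obs())
for n in ("scene","top","wrist"):
    c=capture(n); cv2.imwrite(f"pics/{n}0.png",c["image"]); print(n,{k:v for k,v in c.items() if k!="image"})
E
```

```text
pics
{'time': 0.0, 'joint_positions': array([ 1.14599843e+00,  3.42733334e-01,  1.52500974e+00,  5.03759405e-06,
        1.27542653e+00, -1.45971938e-01]), 'dq': array([-6.83727076e-04, -1.76077725e-03,  1.33351862e-03, -7.86064031e-04,
       -3.13523302e-05,  4.58275754e-04]), 'tau': array([-4.57344740e-04, -4.31244314e+01, -2.44219261e+01,  7.15784915e-02,
        5.61089139e-02, -1.42144786e-04]), 'tool_pos': array([144.29968365, 504.38622843, 248.04198464]), 'tcp_rot': array([-3.14003318e+00, -2.34139348e-04,  2.86276504e+00]), 'contact_force': array([0.79048433, 0.4082654 , 0.07463709]), 'moment': array([-0.00648623,  0.05384119,  0.00335964]), 'grip_width': 92.04771695523569}
scene {'fx': 601.2709559452259, 'fy': 601.2709559452259, 'cx': 315.69586827999456, 'cy': 243.0017182365156, 'pose': array([[-6.56662127e-01, -6.34109320e-01,  4.08289384e-01,
         9.96377999e+02],
       [ 7.54184890e-01, -5.52152997e-01,  3.55432441e-01,
         5.64571451e+02],
       [ 5.51833519e-05,  5.41324707e-01,  8.40813629e-01,
         1.12892278e+03],
       [ 0.00000000e+00,  0.00000000e
[... 265 characters left out ...]
475769e-01,  1.67773918e-02,  2.76894520e-02,
         1.38059522e+02],
       [ 2.86087917e-02,  5.72896997e-02,  9.97947608e-01,
         1.32461550e+03],
       [ 0.00000000e+00,  0.00000000e+00,  0.00000000e+00,
         1.00000000e+00]])}
wrist {'fx': 352.4345801977126, 'fy': 352.4345801977126, 'cx': 322.1538960160222, 'cy': 238.7784824555459, 'pose': array([[ 2.75122038e-01, -9.27430068e-01, -2.53340351e-01,
         7.48657177e+01],
       [ 9.61408829e-01,  2.65134323e-01,  7.34632776e-02,
         5.23292400e+02],
       [-9.62830089e-04, -2.63775016e-01,  9.64583751e-01,
         3.82960061e+02],
       [ 0.00000000e+00,  0.00000000e+00,  0.00000000e+00,
         1.00000000e+00]])}
```

View pics/scene0.png

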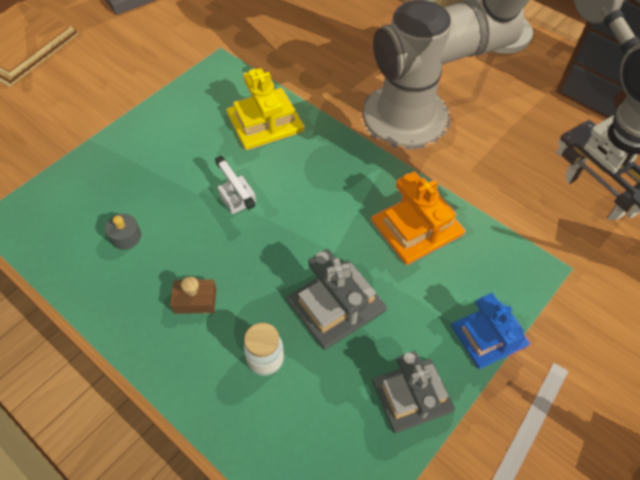

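View pics/top0.png

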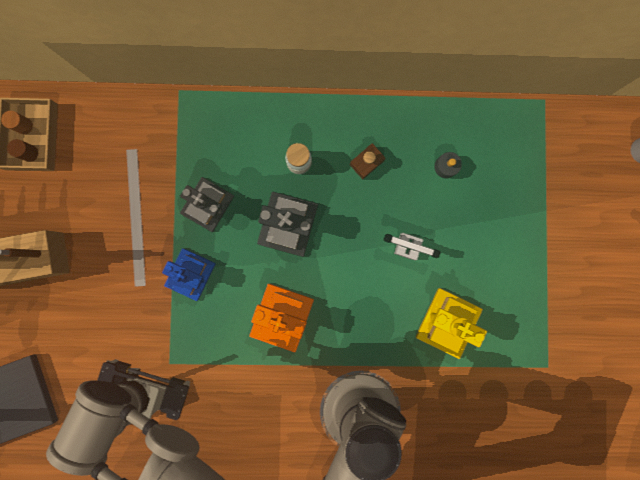

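View pics/wrist0.png

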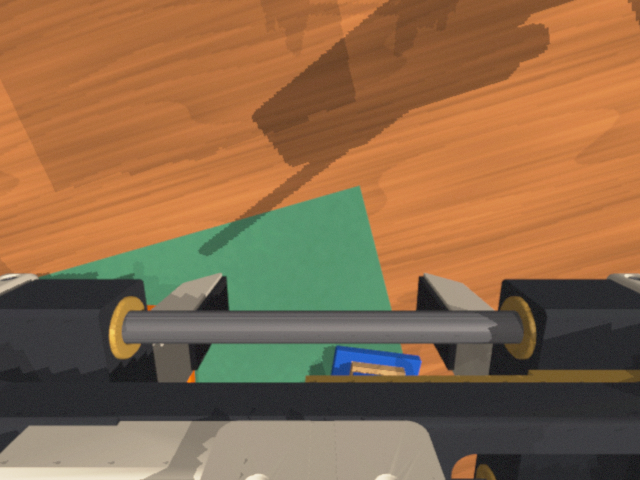

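The target press is the large dark one, at top-camera px (287,222) and scene (337,285). The smaller dark press at (205,203) is a decoy. The handle is at top px (410,245) and scene (236,185). I'll enlarge these next.

```bash
cat > h.py <<'E'
import numpy as np, cv2
from plant import get_obs, capture
def ray(c,u,v):
    d=np.array([(u-c["cx"])/c["fx"],-(v-c["cy"])/c["fy"],-1.]); P=c["pose"]; return P[:3,3],P[:3,:3]@d
def at(c,u,v,z):
    o,d=ray(c,u,v); return o+d*(z-o[2])/d[2]
def proj(c,p):
    P=c["pose"]; q=P[:3,:3].T@(np.asarray(p,float)-P[:3,3]); return np.array([c["cx"]-c["fx"]*q[0]/q[2], c["cy"]+c["fy"]*q[1]/q[2]])
def crop(img,x,y,w,h,s,name):
    o=cv2.resize(img[y:y+h,x:x+w],None,fx=s,fy=s,interpolation=cv2.INTER_CUBIC)
    cv2.imwrite(name,o)
E
python3 - <<'E'
from h import *
t=cv2.imread("pics/top0.png"); s=cv2.imread("pics/scene0.png")
a=lambda i,x,y,w,h:cv2.resize(i[y:y+h,x:x+w],(400,300),interpolation=cv2.INTER_CUBIC)
o=np.vstack([np.hstack([a(t,247,187,80,60),a(t,370,215,80,60)]),np.hstack([a(s,285,240,106.7.__int__(),80),a(s,195,145,80,60)])])
cv2.imwrite("pics/crops0.png",o)
E
```

```text
(no output)
```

View pics/crops0.png

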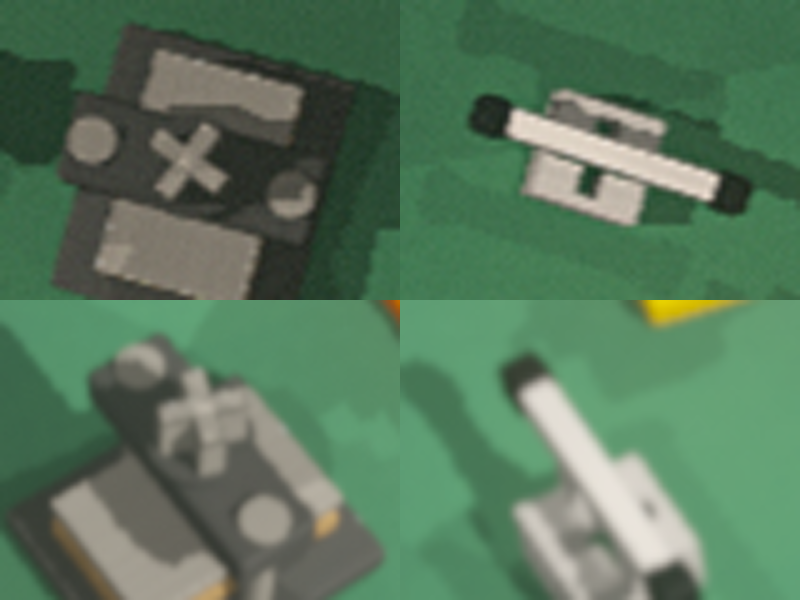

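```bash
python3 - <<'E'
from h import *
import pickle
t=capture("top"); s=capture("scene")
a=at(t,388,238.4,76);b=at(t,436.4,253.8,76)
print(a,b,(a+b)/2,np.linalg.norm(a-b),np.degrees(np.arctan2(*(b-a)[1::-1])))
# scene knobs tops: crop offset 195,145 scale 5
a=at(s,195+122/5,145+75/5,76);b=at(s,195+268/5,145+285/5,76); print("scene",a,b,(a+b)/2)
k=at(t,284.6,219,154); print("stub top",k)
# teeth ends
E=[(206,128),(220,185),(166,192),(155,136)]
for e in E: p=at(t,247+e[0]/5,187+e[1]/5,154); print(p,np.linalg.norm((p-k)[:2]),np.degrees(np.arctan2(*(p-k)[1::-1])))
k2=at(s,285+203/400*106,240+105/300*80,154);print("scene stub",k2)
# board corners of base z~18
for e in [(127,25),(352,90),(55,285)]:
    print(at(t,247+e[0]/5,187+e[1]/5,18))
for e,n in [((92,140),'nut'),((292,194),'nut')]: print(n,at(t,247+e[0]/5,187+e[1]/5,118))
for n,(u,v),z in [('jar',(299,154),100),('block',(368,161),40),('weight',(448,166),45),('weighttop',(452,162),70)]: print(n,at(t,u,v,z))
E
```

```text
[496.52693899 -66.11172687  76.        ] [ 455.92665496 -201.52062587   76.        ] [ 476.22679697 -133.81617637   76.        ] 141.36461010953093 -106.69055385423181
scene [ 459.4584126  -194.70155992   76.        ] [500.95726148 -60.5033902   76.        ] [ 480.20783704 -127.60247506   76.        ]
stub top [537.31786166 216.18383948 154.        ]
[554.16499872 207.20633845 154.        ] 19.089828492621372 -28.052257467242665
[524.60551217 199.36961974 154.        ] 21.078942447202607 -127.091013780602
[520.46903404 227.20885782 154.        ] 20.135392263114102 146.80129885234672
[549.50540964 233.5117533  154.        ] 21.184733262013893 54.87945201013686
scene stub [536.59040962 221.83355238 154.        ]
[629.44917403 262.18349126  18.        ]
[593.99318291 131.05283392  18.        ]
[477.75201812 300.18818403  18.        ]
nut [550.84958669 269.95028329 118.        ]
nut [523.80687691 162.74154668 118.        ]
jar [722.28511841 184.13493902 100.        ]
block [721.3132858  -12.48067874  40.        ]
weight [ 710.60331529 -243.33447428   45.        ]
weighttop [ 716.53543493 -247.29263358   70.        ]
```

Emit:
{"fn": "carry_out", "kwargs": {"xyz": [[-0.95,-0.35,-0.2],[-0.95,-0.35,-0.2],[-0.95,-0.35,-0.2],[-0.95,-0.35,-0.2],[-0.95,-0.35,-0.2],[-0.95,-0.35,-0.2],[-0.95,-0.35,-0.2],[-0.95,-0.35,-0.2]], "dr": [[0,0,0],[0,0,0],[0,0,0],[0,0,0],[0,0,0],[0,0,0],[0,0,0],[0,0,0]], "gripper": 1}}

```text
time: 1.25
tool_pos: [538.0, 216.3, 345.1]
tcp_rot: [3.141, -0.0, 2.863]
contact_force: [1.3, 1.3, 0.1]
grip_width: 91.8
```

```bash
python3 - <<'E'
from h import *
o=get_obs(); print(o["time"],o["tool_pos"],np.degrees(o["tcp_rot"]))
w=capture("wrist"); cv2.imwrite("pics/w1.png",w["image"]); print(proj(w,(537,217,154)),w["pose"])
np.save("w1.npy",w,allow_pickle=True)
E
```

```text
1.25 [537.9634209  216.31132854 345.10589807] [ 1.79981375e+02 -3.07329714e-03  1.64017879e+02]
[323.60699466 220.06366677] [[ 2.75257021e-01 -9.27226228e-01 -2.53939157e-01  4.68439184e+02]
 [ 9.61370412e-01  2.65675836e-01  7.19950098e-02  2.34960996e+02]
 [ 7.09836531e-04 -2.63946724e-01  9.64536999e-01  4.79938564e+02]
 [ 0.00000000e+00  0.00000000e+00  0.00000000e+00  1.00000000e+00]]
```

View pics/w1.png

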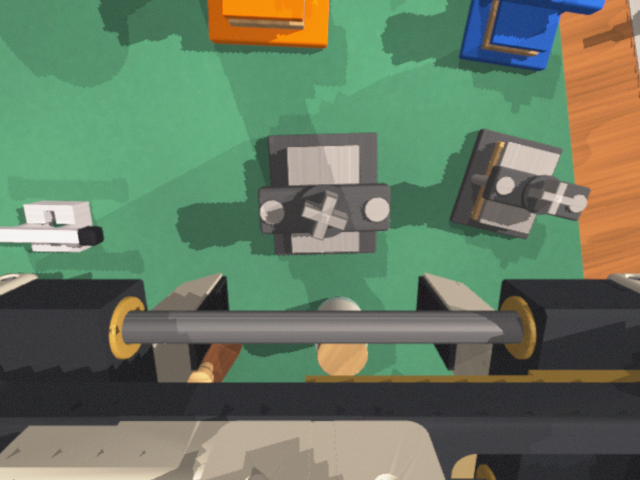

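```bash
python3 - <<'E'
from h import *
i=cv2.imread("pics/w1.png"); crop(i,285,177,80,75,8,"pics/w1c.png")
E
```

```text
(no output)
```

View pics/w1c.png

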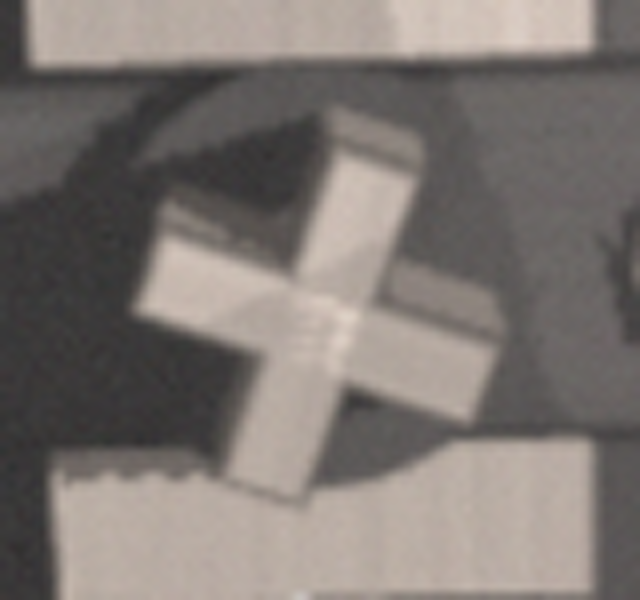

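```bash
python3 - <<'E'
from h import *
w=np.load("w1.npy",allow_pickle=True).item()
E={'up':(378,160),'dn':(265,490),'l':(150,275),'r':(487,380)}
P={k:at(w,284.5+.5/8*0+e[0]/8,176.5+e[1]/8,153.5)[:2] for k,e in E.items()}
for a,b in(('up','dn'),('l','r')):
    d=P[b]-P[a]; print(a,b,(P[a]+P[b])/2,np.linalg.norm(d),np.degrees(np.arctan2(d[1],d[0])))
# nuts from image (272,212),(377,209)
a=at(w,272,212,118)[:2];b=at(w,377,209,118)[:2];print((a+b)/2,np.linalg.norm(a-b),np.degrees(np.arctan2(*(b-a)[::-1])))
# handle approx seen
E
```

```text
up dn [534.93053019 218.54475125] 41.886577417041046 -34.444326783189624
l r [534.90917426 218.39625453] 41.776397038519725 56.395172659924064
[535.02277837 218.64797768] 109.43529084274324 75.67532969257512
```

Emit:
{"fn": "carry_out", "kwargs": {"xyz": [[0,0,0],[0,0,0],[0,0,0],[0,0,0],[0,0,0],[0,0,0],[0,0,0],[0,0,0]], "dr": [[0,0,1],[0,0,1],[0,0,1],[0,0,1],[0,0,1],[0,0,1],[0,0,1],[0,0,1]]}}

```text
time: 2.3
tool_pos: [536.4, 217.9, 344.5]
tcp_rot: [-3.141, -0.0, 1.741]
contact_force: [-0.0, -0.2, 0.4]
grip_width: 91.6
```

Emit:
{"fn": "carry_out", "kwargs": {"xyz": [[0,0,0],[0,0,0],[0,0,0],[0,0,0]], "dr": [[0,0,0.95],[0,0,0.95],[0,0,0.95],[0,0,0.5]]}}

```text
time: 2.8
tool_pos: [536.4, 217.9, 344.4]
tcp_rot: [-3.141, 0.0, 1.275]
contact_force: [0.3, -0.6, -0.1]
grip_width: 91.7
```

```bash
python3 - <<'E'
from h import *
o=get_obs(); print(o["time"],o["tool_pos"],np.degrees(o["tcp_rot"]),o["joint_positions"])
w=capture("wrist"); cv2.imwrite("pics/w2.png",w["image"]); print(proj(w,(535,218.5,154)),w["pose"])
np.save("w2.npy",w,allow_pickle=True)
u,v=proj(w,(535,218.5,154)).astype(int)
print(u-40,v-37)
crop(w["image"],u-40,v-37,80,75,8,"pics/w2c.png")
E
```

```text
2.8 [536.35151115 217.89872712 344.41626033] [-1.79970879e+02  1.16684950e-02  7.30543985e+01] [2.53489781e-01 3.95045621e-01 1.18396029e+00 9.16349981e-05
 1.56312656e+00 5.49245646e-01]
[321.81461552 218.92236864] [[ 9.56615685e-01  2.80722797e-01  7.79816840e-02  5.55953433e+02]
 [-2.91350885e-01  9.22668495e-01  2.52581691e-01  2.85033092e+02]
 [-1.04580406e-03 -2.64343640e-01  9.64427989e-01  4.79268451e+02]
 [ 0.00000000e+00  0.00000000e+00  0.00000000e+00  1.00000000e+00]]
281 181
```

View pics/w2c.png

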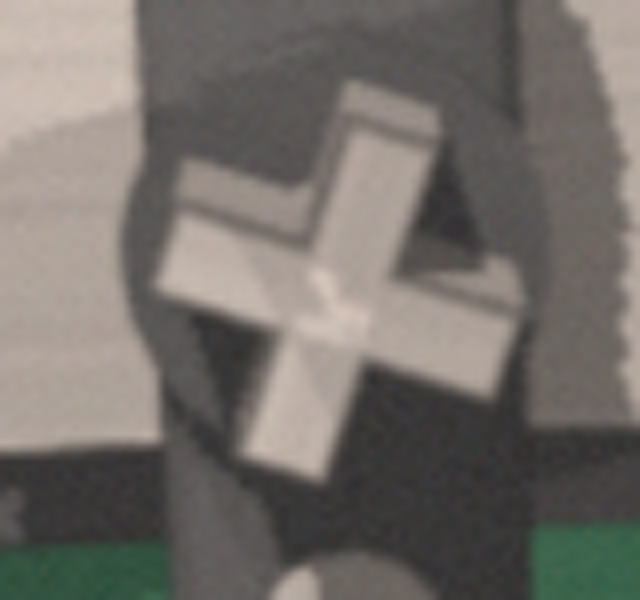

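```bash
python3 - <<'E'
from h import *
w=np.load("w2.npy",allow_pickle=True).item()
E={'up':(393,133),'dn':(284,470),'l':(169,250),'r':(507,355)}
P={k:at(w,280.5+e[0]/8,180.5+e[1]/8,153.5)[:2] for k,e in E.items()}
for a,b in(('up','dn'),('l','r')):
    d=P[b]-P[a]; print(a,b,(P[a]+P[b])/2,np.linalg.norm(d),np.degrees(np.arctan2(d[1],d[0])))
c=np.mean(list(P.values()),0)
R=lambda a:np.array([[np.cos(a),np.sin(a)],[np.sin(a),-np.cos(a)]])
A=np.vstack([np.hstack([np.eye(2),R(np.radians(164))]),np.hstack([np.eye(2),R(np.radians(73.05))])])
print(np.linalg.solve(A,np.r_[534.92,218.47,c]))
E
```

```text
up dn [535.88023758 218.51771748] 42.5494425777798 -124.49703591684059
l r [536.06878209 218.64402124] 41.818406315129806 -34.5168137682235
[5.35501778e+02 2.18006850e+02 6.86902259e-01 2.84848319e-01]
```

Emit:
{"fn": "carry_out", "kwargs": {"xyz": [[-0.84,0.11,0],[-0.84,0.11,0],[-0.84,0.11,0.2],[-0.84,0.11,0.3],[-0.84,0.11,0.3],[-0.84,0.11,0.3],[-0.84,0.11,0.3],[0,0,0]], "dr": [[0,0,0],[0,0,0],[0,0,0],[0,0,0],[0,0,0],[0,0,0],[0,0,0],[0,0,0]]}}

```text
time: 3.85
tool_pos: [477.7, -135.8, 259.2]
tcp_rot: [-3.139, 0.0, 1.274]
contact_force: [-0.5, 0.9, -0.1]
grip_width: 91.7
```

```bash
python3 - <<'E'
from h import *
o=get_obs(); print(o["time"],o["tool_pos"],np.degrees(o["tcp_rot"]))
w=capture("wrist"); cv2.imwrite("pics/w3.png",w["image"]); print(proj(w,(477,-131,65)))
np.save("w3.npy",w,allow_pickle=True)
crop(w["image"],210,120,220,190,3.5,"pics/w3c.png")
E
```

```text
3.85 [ 477.74395678 -135.79598212  259.19255311] [-1.79823119e+02  5.32043243e-03  7.30096597e+01]
[321.66710009 213.79354471]
```

View pics/w3c.png

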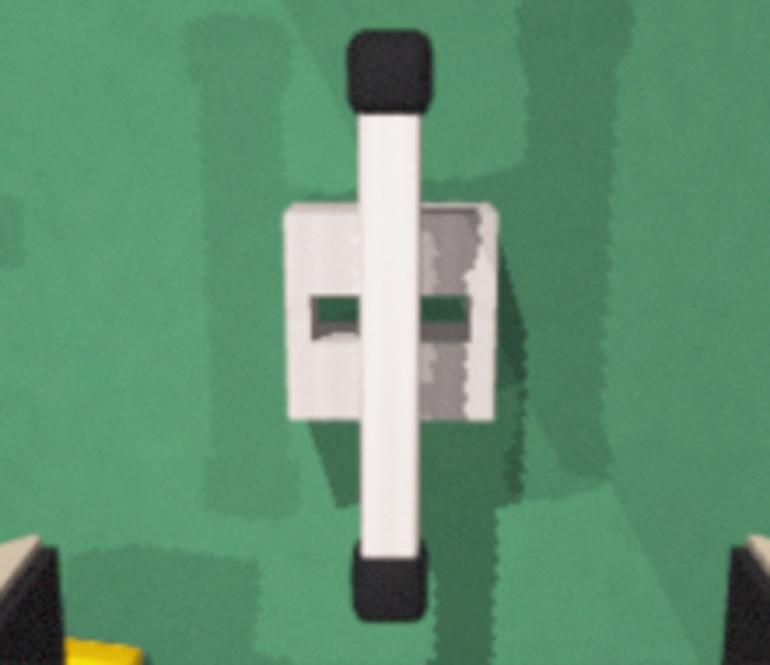

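```bash
python3 - <<'E'
from h import *
w=np.load("w3.npy",allow_pickle=True).item()
f=lambda u,v,z:at(w,209.5+u/3.5+.14,119.5+v/3.5+.14,z)[:2]
o=get_obs(); T=o["tool_pos"][:2]; y=np.radians(73.01); tx=np.array([np.cos(y),np.sin(y)]); ty=np.array([np.sin(y),-np.cos(y)])
a=f(389.5,114,73);b=f(389,557,73); m=(a+b)/2
print("bar",m,np.linalg.norm(a-b),np.degrees(np.arctan2(*(a-b)[::-1])),"rel tool",(m-T)@tx,(m-T)@ty)
c=[f(*e,34) for e in((310,296),(310,340),(470,296),(470,340))]; s=np.mean(c,0); print("slot",s,np.linalg.norm(c[0]-c[1]),np.linalg.norm(c[0]-c[2]),"rel",(s-T)@tx,(s-T)@ty)
c=[f(285,418,34),f(495,418,34)]; print("hub edge rel", [((p-T)@tx,(p-T)@ty) for p in c])
c=[f(284,205,34),f(498,205,34)]; print("hub edge rel", [((p-T)@tx,(p-T)@ty) for p in c])
E
```

```text
bar [ 475.46098298 -133.57301371] 119.86040535079644 72.89769651265836 rel tool -0.21667074764126962 -3.0738990677816376
slot [ 475.45471983 -133.38628819] 13.22451869595624 47.15418927458117 rel -0.039924835880511975 -3.1344509639767146
hub edge rel [(np.float64(-30.7541027451826), np.float64(-34.94391087901646)), (np.float64(-30.682842674365546), np.float64(28.62354580535339))]
hub edge rel [(np.float64(33.111471337390334), np.float64(-33.75189928546764)), (np.float64(33.140972332119254), np.float64(28.09891542993863))]
```

Emit:
{"fn": "carry_out", "kwargs": {"xyz": [[-0.013,-0.055,0.6],[0,0,0.8],[0,0,0.8],[0,0,0.6],[0,0,0.37],[0,0,0]], "dr": [[0,0,0],[0,0,0],[0,0,0],[0,0,0],[0,0,0.01],[0,0,0]]}}

```text
time: 4.65
tool_pos: [475.4, -131.5, 69.7]
tcp_rot: [-3.139, -0.001, 1.279]
contact_force: [-0.6, 0.1, 0.2]
grip_width: 92.0
```

```bash
python3 - <<'E'
from h import *
o=get_obs(); print(o["time"],o["tool_pos"],np.degrees(o["tcp_rot"]),o["contact_force"])
w=capture("wrist"); cv2.imwrite("pics/w4.png",w["image"])
E
```

```text
4.65 [ 475.38596471 -131.51875471   69.69413953] [-1.79848365e+02 -4.14240772e-02  7.32669259e+01] [-0.63290434  0.08893975  0.1787104 ]
```

View pics/w4.png

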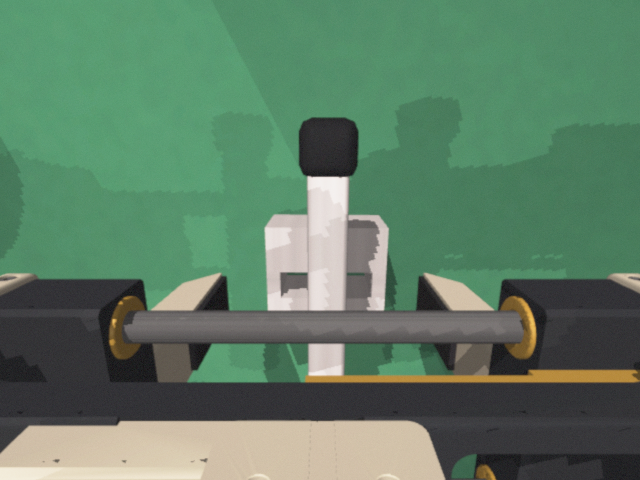

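Emit:
{"fn": "carry_out", "kwargs": {"xyz": [[0,0,0]], "dr": [[0,0,0]]}}

```text
time: 4.82
tool_pos: [476.7, -132.9, 71.9]
tcp_rot: [3.139, 0.0, 1.278]
contact_force: [0.0, -0.3, 0.6]
grip_width: 91.9
```

```bash
python3 - <<'E'
from h import *
o=get_obs(); print(o["time"],o["tool_pos"],np.degrees(o["tcp_rot"]),o["dq"])
w=capture("wrist"); np.save("w5.npy",w,allow_pickle=True)
w3=np.load("w3.npy",allow_pickle=True).item()
P=w["pose"]; 
for n,c in(("w3",w3),("w5",w)): print(n,c["pose"][:3,3])
tx=np.array([np.cos(np.radians(73.1)),np.sin(np.radians(73.1))]);ty=np.array([tx[1],-tx[0]])
d=w["pose"][:2,3]-o["tool_pos"][:2]; print("cam rel tool",d@tx,d@ty)
d=w3["pose"][:2,3]-[477.74,-135.8]; print("cam rel tool w3",d@tx,d@ty)
w2=np.load("w2.npy",allow_pickle=True).item();d=w2["pose"][:2,3]-[536.35,217.9]; print("w2",d@tx,d@ty)
w1=np.load("w1.npy",allow_pickle=True).item();a=np.radians(164.02);x=np.array([np.cos(a),np.sin(a)]);d=w1["pose"][:2,3]-[537.96,216.31]; print("w1",d@x,d@np.array([x[1],-x[0]]))
crop(w["image"],260,110,140,210,3,"pics/w5c.png")
t=capture("top");crop(t["image"],370,215,80,60,8,"pics/t5c.png")
E
```

```text
4.825 [ 476.71846208 -132.9236515    71.87362819] [1.79851142e+02 9.84057613e-03 7.32084138e+01] [-0.00842248 -0.00495199  0.00312671 -0.00058218 -0.00572158  0.00146824]
w3 [497.73235624 -68.78903301 394.02193687]
w5 [495.73809854 -65.61409997 206.676246  ]
cam rel tool 69.93174328745017 -1.3687877541946842
cam rel tool w3 69.92882531453985 -0.35127707096328464
w2 69.9326152673139 -0.7589059527087127
w1 71.96903490141318 -1.2089234744392343
```

View pics/w5c.png

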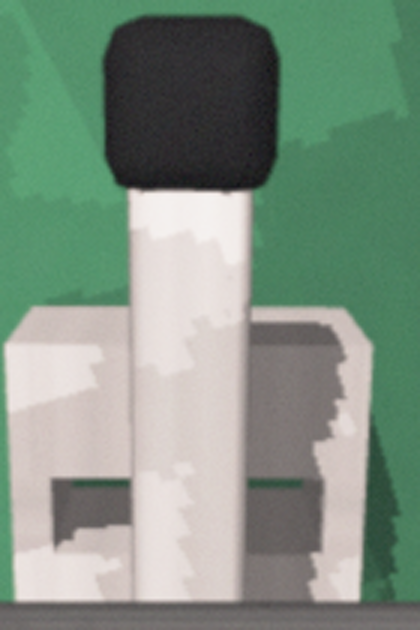

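```bash
cat >> h.py <<'E'
def avg(n=6):
    P=[];Q=[];C=[]
    for i in range(n):
        c=capture("wrist");o=get_obs();P.append(o["tool_pos"]);Q.append(np.degrees(o["tcp_rot"])[2]);C.append(c["pose"][:3,3])
    P=np.array(P);print("t",o["time"],"pos",P.mean(0).round(2),"sd",P.std(0).round(2),"yaw",np.mean(Q).round(2),"F",o["contact_force"].round(1),"M",o["moment"].round(2),"cam",np.mean(C,0).round(2),np.std(C,0).round(2))
    return c
E
python3 - <<'E'
from h import *
avg()
w=np.load("w5.npy",allow_pickle=True).item()
f=lambda u,v,z:at(w,259.5+u/3+.17,109.5+v/3+.17,z)[:2]
b=f(190,190,73); print("bar/knob edge",b)
print("slot far edge top z34 L/R", f(51,554,34), f(322,554,34), "far hub", f(5,343,34),f(373,343,34))
E
```

```text
t 5.225 pos [ 475.98 -133.26   71.13] sd [0.19 0.01 0.28] yaw 73.15 F [-0.2  0.2  0.3] M [-0.06  0.07 -0.  ] cam [495.31 -66.   206.11] [0.14 0.07 0.3 ]
bar/knob edge [493.08550868 -76.42594712]
slot far edge top z34 L/R [ 450.45479623 -133.30626966] [ 496.3609422  -147.20158991] far hub [455.39115226 -94.81817616] [ 514.36653926 -112.64106046]
```

Emit:
{"fn": "carry_out", "kwargs": {"xyz": [[-0.007,-0.007,0.05],[0,0,0],[0,0,0],[0,0,0],[0,0,0],[0,0,0],[0,0,0],[0,0,0]], "dr": [[0,0,0],[0,0,0],[0,0,0],[0,0,0],[0,0,0],[0,0,0],[0,0,0],[0,0,0]], "gripper": -1}}

```text
time: 6.22
tool_pos: [475.6, -133.6, 67.7]
tcp_rot: [3.14, -0.0, 1.277]
contact_force: [4.2, -0.5, 3.5]
grip_width: 16.7
```

```bash
python3 - <<'E'
from h import *
o=get_obs(); print(o["grip_width"])
w=avg(3); crop(w["image"],260,110,140,210,3,"pics/w6c.png"); np.save("w6.npy",w,allow_pickle=True); print(w["pose"][:3,3])
E
```

```text
16.654955601374397
t 6.375 pos [ 475.58 -133.61   67.58] sd [0.02 0.01 0.01] yaw 73.14 F [ 2.3 -0.1 -0.5] M [-0.21 -0.28 -0.03] cam [494.87 -66.41 202.44] [0.01 0.01 0.04]
[494.86377303 -66.40946504 202.40061499]
```

View pics/w6c.png

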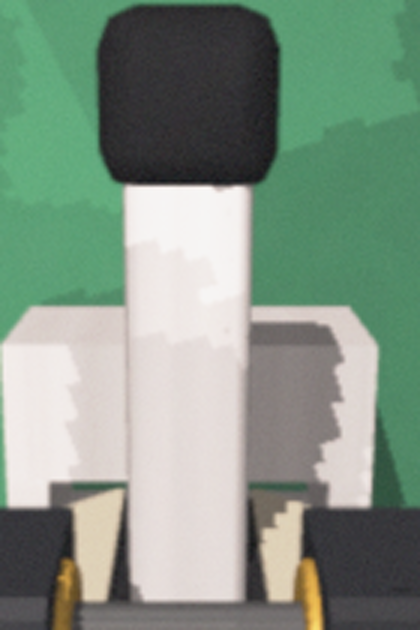

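```bash
python3 - <<'E'
from h import *
w=np.load("w6.npy",allow_pickle=True).item()
f=lambda u,v,z:at(w,259.5+u/3+.17,109.5+v/3+.17,z)[:2]
a=np.radians(73.14);tx=np.array([np.cos(a),np.sin(a)]);ty=np.array([tx[1],-tx[0]]);T=np.array([475.58,-133.61])
for n,p,o in(("knob",f(187,184,73),59),("hub",(f(3,345,34)+f(378,345,34))/2,31)):
    print(n,(p-T)@tx-o,(p-T)@ty)
E
```

```text
knob 0.8749516231602357 -1.0235080225126154
hub -0.0514101989417135 -0.44432304389026894
```

Emit:
{"fn": "carry_out", "kwargs": {"xyz": [[0,0,-0.3],[0,0,-0.6],[0,0,-0.8],[0,0,-0.8],[0,0,-0.6],[0,0,-0.2]], "dr": [[0,0,0],[0,0,0],[0,0,0],[0,0,0],[0,0,0],[0,0,0]]}}

```text
time: 7.12
tool_pos: [475.2, -133.5, 266.6]
tcp_rot: [3.14, 0.0, 1.277]
contact_force: [0.2, 0.6, -5.8]
grip_width: 15.4
```

Emit:
{"fn": "carry_out", "kwargs": {"xyz": [[0.4,-0.05,0],[0.7,-0.09,0],[0.9,-0.11,0],[0.95,-0.12,0],[0.95,-0.12,0],[0.9,-0.11,0],[0.7,-0.08,0],[0.4,-0.05,0]], "dr": [[0,0,0],[0,0,0],[0,0,0],[0,0,0],[0,0,0],[0,0,0],[0,0,0],[0,0,0]]}}

```text
time: 8.12
tool_pos: [534.8, 220.1, 262.6]
tcp_rot: [-3.137, 0.002, 1.279]
contact_force: [0.6, 0.7, -5.8]
grip_width: 15.9
```

Emit:
{"fn": "carry_out", "kwargs": {"xyz": [[0,0,0],[0,0,0],[0,0,0],[0,0,0],[0,0,0]], "dr": [[0,0,0.6],[0,0,0.9],[0,0,0.67],[0,0,0],[0,0,0]]}}

```text
time: 8.75
tool_pos: [535.4, 217.9, 264.3]
tcp_rot: [-3.14, 0.002, 0.975]
contact_force: [-0.3, 0.3, -6.3]
grip_width: 15.8
```

```bash
python3 - <<'E'
from h import *
o=get_obs(); print(o["grip_width"],o["joint_positions"].round(2))
w=avg(4); cv2.imwrite("pics/w7.png",w["image"])
s=capture("scene"); t=capture("top"); np.save("s7.npy",s,allow_pickle=True);np.save("t7.npy",t,allow_pickle=True)
a=lambda i,x,y,w,h:cv2.resize(i[y:y+h,x:x+w],(400,300),interpolation=cv2.INTER_CUBIC)
cv2.imwrite("pics/st7.png",np.hstack([a(s["image"],270,180,160,120),a(t["image"],210,160,160,120)]))
avg(2)
E
```

```text
15.796432842804489 [0.25 0.43 1.34 0.   1.37 0.85]
t 8.95 pos [535.68 217.96 265.  ] sd [0.09 0.03 0.27] yaw 55.84 F [-0.3  0.2 -6. ] M [-0.09  0.11  0.04] cam [574.5  275.94 399.46] [0.05 0.01 0.37]
t 9.15 pos [535.84 218.03 265.57] sd [0.   0.01 0.  ] yaw 55.8 F [ 0.1 -0.1 -5.2] M [-0.09  0.07 -0.03] cam [574.6  275.93 400.36] [0.   0.   0.03]
```

View pics/w7.png

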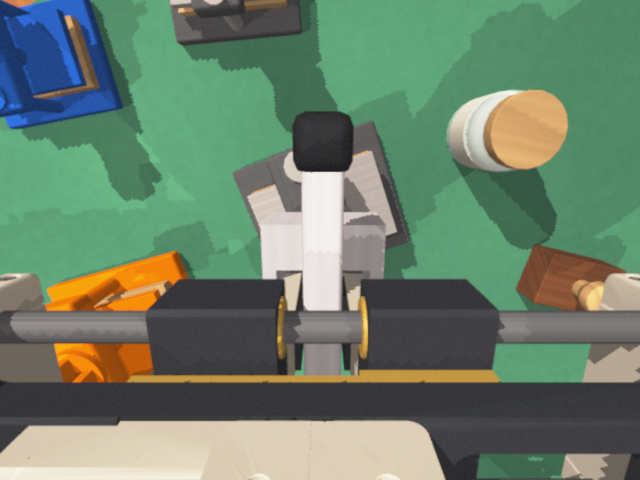

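View pics/st7.png

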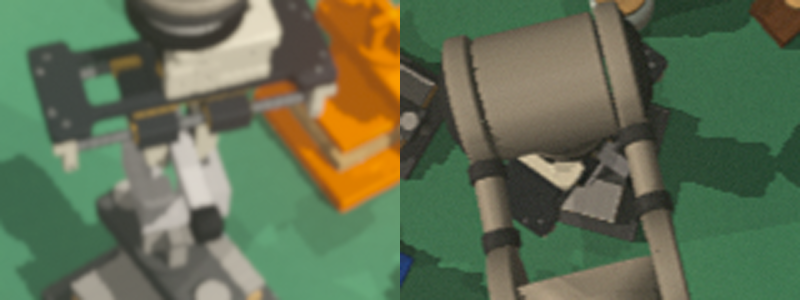

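Emit:
{"fn": "carry_out", "kwargs": {"xyz": [[0.004,0.003,0.3],[0,0,0.2],[0,0,0.08],[0,0,0],[0,0,0],[0,0,0]], "dr": [[0,0,0],[0,0,0],[0,0,0],[0,0,0],[0,0,0],[0,0,0]]}}

```text
time: 9.9
tool_pos: [536.4, 218.2, 231.3]
tcp_rot: [3.141, -0.001, 0.974]
contact_force: [-0.3, -1.4, -6.0]
grip_width: 15.7
```

```bash
python3 - <<'E'
from h import *
w=avg(2)
s=capture("scene"); np.save("s8.npy",s,allow_pickle=True)
crop(s["image"],310,225,80,65,10,"pics/s8c.png")
a=get_obs();print(a["tool_pos"])
E
```

```text
t 10.0 pos [536.27 218.18 231.11] sd [0.02 0.   0.04] yaw 55.79 F [-0.  -0.5 -5.3] M [-0.09  0.08  0.01] cam [574.99 276.07 366.09] [0.02 0.   0.05]
[536.22042345 218.17643541 231.01352361]
```

View pics/s8c.png

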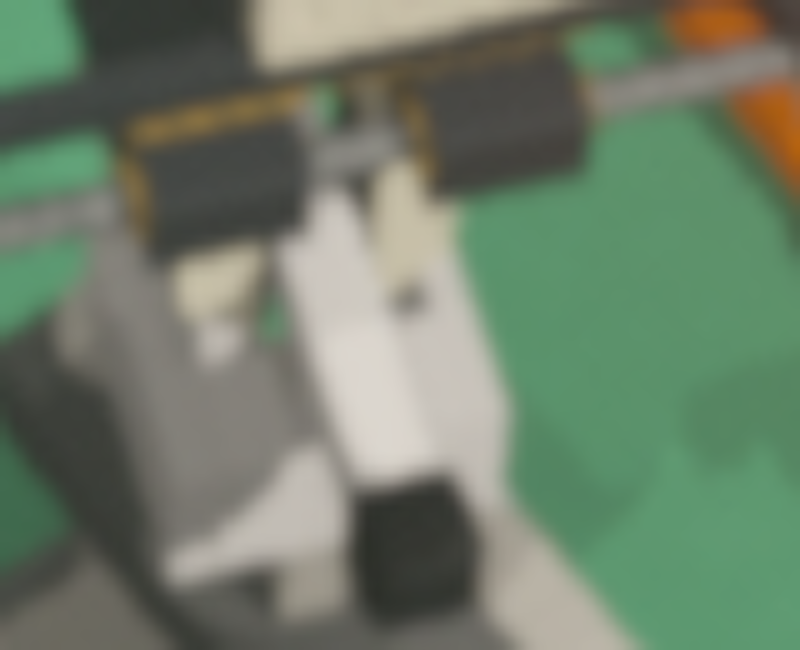

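Emit:
{"fn": "carry_out", "kwargs": {"xyz": [[0,0,0.08],[0,0,0.07],[0,0,0.05],[0,0,0.04],[0,0,0]], "dr": [[0,0,0],[0,0,0],[0,0,0],[0,0,0],[0,0,0]]}}

```text
time: 10.68
tool_pos: [536.1, 218.1, 216.1]
tcp_rot: [-3.141, 0.0, 0.974]
contact_force: [-0.2, 0.2, -5.3]
grip_width: 16.0
```

```bash
python3 - <<'E'
from h import *
w=avg(2)
E
```

```text
t 10.775 pos [536.17 218.15 216.35] sd [0.03 0.01 0.06] yaw 55.79 F [-0.8  0.5 -5.5] M [-0.12  0.1  -0.02] cam [574.92 276.05 351.  ] [0.02 0.01 0.11]
```

Emit:
{"fn": "carry_out", "kwargs": {"xyz": [[0,0,0.05],[0,0,0.05],[0,0,0.05],[0,0,0]], "dr": [[0,0,0],[0,0,0],[0,0,0],[0,0,0]]}}

```text
time: 11.28
tool_pos: [536.0, 218.1, 206.9]
tcp_rot: [-3.141, 0.0, 0.974]
contact_force: [0.9, -0.1, -5.0]
grip_width: 15.8
```

Emit:
{"fn": "carry_out", "kwargs": {"xyz": [[0,0,0.07],[0,0,0.07],[0,0,0.06],[0,0,0.04],[0,0,0]], "dr": [[0,0,0],[0,0,0],[0,0,0],[0,0,0],[0,0,0]]}}

```text
time: 11.9
tool_pos: [536.1, 218.1, 192.7]
tcp_rot: [-3.141, 0.0, 0.974]
contact_force: [-1.0, 0.6, -6.3]
grip_width: 15.9
```

```bash
python3 - <<'E'
from h import *
w=avg(2)
E
```

```text
t 12.0 pos [536.19 218.15 192.97] sd [0.04 0.01 0.06] yaw 55.79 F [ 0.5  0.2 -5.4] M [-0.11  0.07  0.04] cam [574.91 276.05 327.61] [0.03 0.01 0.11]
```

Emit:
{"fn": "carry_out", "kwargs": {"xyz": [[0,0,0.03],[0,0,0.02],[0,0,0.015],[0,0,0],[0,0,0]], "dr": [[0,0,0],[0,0,0],[0,0,0],[0,0,0],[0,0,0]]}}

```text
time: 12.62
tool_pos: [536.3, 218.1, 189.4]
tcp_rot: [3.141, -0.001, 0.974]
contact_force: [-0.4, -1.1, -1.1]
grip_width: 15.4
```

```bash
python3 - <<'E'
from h import *
w=avg(2)
s=capture("scene"); crop(s["image"],290,220,120,90,6,"pics/s9c.png")
E
```

```text
t 12.725 pos [536.28 218.11 189.43] sd [0.   0.   0.01] yaw 55.78 F [-0.6 -1.7  0.5] M [-0.26  0.33 -0.01] cam [574.98 276.01 324.31] [0. 0. 0.]
```

View pics/s9c.png

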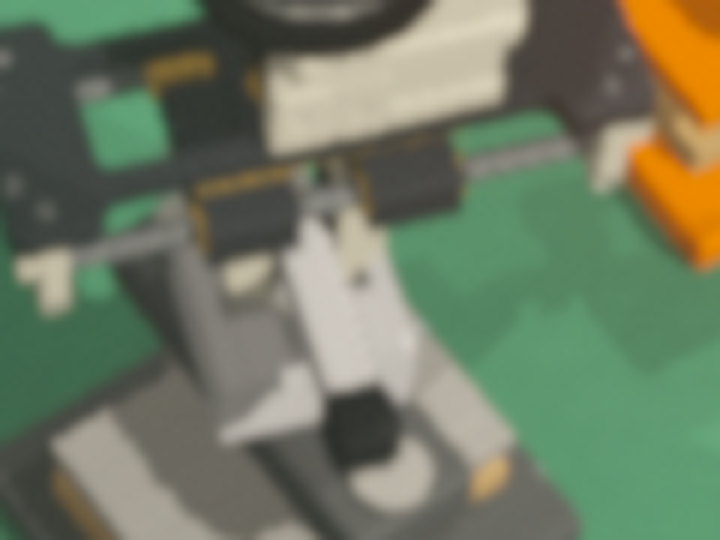

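Emit:
{"fn": "carry_out", "kwargs": {"xyz": [[0,0,0],[0,0,0],[0,0,0],[0,0,0]], "dr": [[0,0,0.4],[0,0,0.6],[0,0,0.6],[0,0,0.4]]}}

```text
time: 13.28
tool_pos: [535.9, 218.4, 189.4]
tcp_rot: [-3.141, -0.0, 0.693]
contact_force: [-2.7, -1.3, 1.4]
grip_width: 16.0
```

```bash
python3 - <<'E'
from h import *
w=avg(2)
E
```

```text
t 13.375 pos [535.93 218.36 189.4 ] sd [0.03 0.02 0.01] yaw 39.67 F [-2.   0.4  2.2] M [0.   0.59 0.02] cam [589.49 262.77 324.23] [0.05 0.05 0.  ]
```

Emit:
{"fn": "carry_out", "kwargs": {"xyz": [[0,0,0],[0,0,0],[0,0,0],[0,0,0],[0,0,0],[0,0,0],[0,0,0]], "dr": [[0,0,0.6],[0,0,0.7],[0,0,0.7],[0,0,0.7],[0,0,0.7],[0,0,0.6],[0,0,0.3]]}}

```text
time: 14.25
tool_pos: [535.9, 218.9, 189.4]
tcp_rot: [-3.14, -0.0, 0.094]
contact_force: [-2.8, 1.9, 1.5]
grip_width: 15.3
```

```bash
python3 - <<'E'
from h import *
w=avg(2)
E
```

```text
t 14.35 pos [535.97 218.84 189.36] sd [0.01 0.02 0.01] yaw 5.37 F [-3.7  2.3  1.7] M [0.53 0.66 0.03] cam [605.52 224.43 324.23] [0.01 0.05 0.  ]
```

Emit:
{"fn": "carry_out", "kwargs": {"xyz": [[0,0,0],[0,0,0],[0,0,0],[0,0,0],[0,0,0]], "dr": [[0,0,0.5],[0,0,0.5],[0,0,0.4],[0,0,0.3],[0,0,0]]}}

```text
time: 14.98
tool_pos: [536.2, 218.8, 189.4]
tcp_rot: [-3.14, -0.0, -0.141]
contact_force: [-3.0, 4.0, 2.9]
grip_width: 15.5
```

```bash
python3 - <<'E'
from h import *
w=avg(2)
E
```

```text
t 15.075 pos [536.22 218.73 189.38] sd [0.01 0.01 0.01] yaw -8.11 F [-3.1  4.5  3.1] M [0.83 0.62 0.07] cam [605.3  207.72 324.24] [0.01 0.02 0.  ]
```

Emit:
{"fn": "carry_out", "kwargs": {"xyz": [[0,0,0],[0,0,0],[0,0,0]], "dr": [[0,0,0.25],[0,0,0.2],[0,0,0]]}}

```text
time: 15.45
tool_pos: [536.2, 218.8, 189.4]
tcp_rot: [-3.14, -0.0, -0.205]
contact_force: [-3.0, 4.0, 3.4]
grip_width: 16.0
```

```bash
python3 - <<'E'
from h import *
w=avg(2)
E
```

```text
t 15.55 pos [536.23 218.75 189.38] sd [0.01 0.01 0.01] yaw -11.75 F [-2.9  5.   3.9] M [0.95 0.63 0.04] cam [604.55 203.22 324.24] [0.   0.01 0.  ]
```

Emit:
{"fn": "carry_out", "kwargs": {"xyz": [[0,0,0],[0,0,0]], "dr": [[0,0,0.2],[0,0,0.15]]}}

```text
time: 15.8
tool_pos: [536.2, 218.8, 189.4]
tcp_rot: [-3.14, -0.0, -0.254]
contact_force: [-3.0, 5.2, 3.1]
grip_width: 15.9
```

```bash
python3 - <<'E'
from h import *
w=avg(2);print(get_obs()["tau"].round(2))
E
```

```text
t 15.9 pos [536.2  218.82 189.38] sd [0.01 0.03 0.  ] yaw -14.57 F [-2.1  5.4  3.2] M [0.88 0.6  0.39] cam [603.72 199.87 324.22] [0.01 0.01 0.  ]
[ -3.72 -48.06 -23.29  -1.56  -0.51   0.56]
```

Emit:
{"fn": "carry_out", "kwargs": {"xyz": [[0,0,0],[0,0,0]], "dr": [[0,0,0.2],[0,0,0.15]]}}

```text
time: 16.15
tool_pos: [536.4, 218.7, 189.4]
tcp_rot: [-3.141, -0.001, -0.302]
contact_force: [-2.6, 5.0, 3.1]
grip_width: 15.9
```

```bash
python3 - <<'E'
from h import *
w=avg(2);print(get_obs()["tau"].round(2))
E
```

```text
t 16.25 pos [536.35 218.74 189.39] sd [0. 0. 0.] yaw -17.31 F [-1.9  4.3  2.8] M [0.79 0.5  0.81] cam [602.88 196.6  324.27] [0.01 0.02 0.  ]
[ -3.88 -48.21 -23.13  -1.19  -0.34   0.97]
```

Emit:
{"fn": "carry_out", "kwargs": {"xyz": [[0,0,0],[0,0,0],[0,0,0],[0,0,0],[0,0,0],[0,0,0]], "dr": [[0,0,0],[0,0,0],[0,0,0],[0,0,0],[0,0,0],[0,0,0]], "gripper": 1}}

```text
time: 17.0
tool_pos: [536.1, 218.1, 189.0]
tcp_rot: [-3.142, -0.0, -0.304]
contact_force: [0.6, -0.1, -0.8]
grip_width: 71.3
```

```bash
python3 - <<'E'
from h import *
w=avg(2);cv2.imwrite("pics/w10.png",w["image"])
E
```

```text
t 17.1 pos [536.14 218.11 189.03] sd [0.   0.01 0.01] yaw -17.41 F [ 0.7 -0.   0.8] M [0.01 0.19 0.02] cam [602.79 195.96 323.85] [0.   0.01 0.  ]
```

View pics/w10.png

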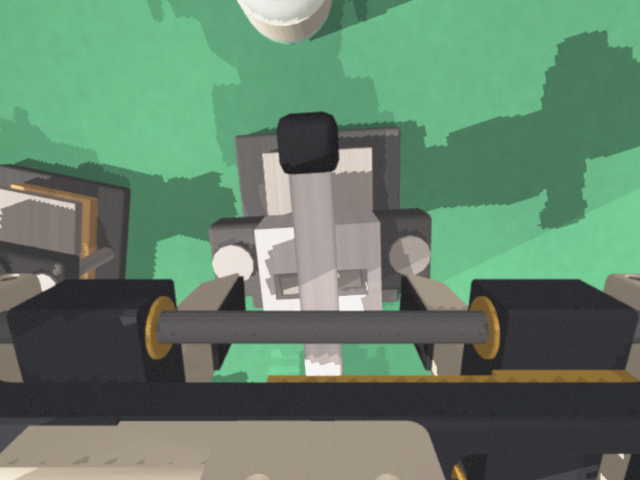

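Emit:
{"fn": "carry_out", "kwargs": {"xyz": [[0,0,0],[0,0,-0.3],[0,0,-0.5],[0,0,-0.6],[0,0,-0.6],[0,0,-0.4],[0,0,0],[0,0,0]], "dr": [[0,0,0],[0,0,0],[0,0,0],[0,0,0],[0,0,0],[0,0,0],[0,0,0],[0,0,0]]}}

```text
time: 18.1
tool_pos: [535.7, 218.0, 331.6]
tcp_rot: [3.141, 0.002, -0.304]
contact_force: [-0.5, 0.0, -0.4]
grip_width: 92.0
```

```bash
python3 - <<'E'
from h import *
w=avg(3);np.save("w11.npy",w,allow_pickle=True);crop(w["image"],220,100,220,190,3.5,"pics/w11.png")
cv2.imwrite("pics/s11.png",capture("scene")["image"])
E
```

```text
t 18.25 pos [535.7  218.01 331.45] sd [0.05 0.02 0.1 ] yaw -17.42 F [-0.8 -0.6 -0.3] M [0.   0.12 0.03] cam [602.66 195.94 466.16] [0.03 0.   0.15]
```

View pics/w11.png

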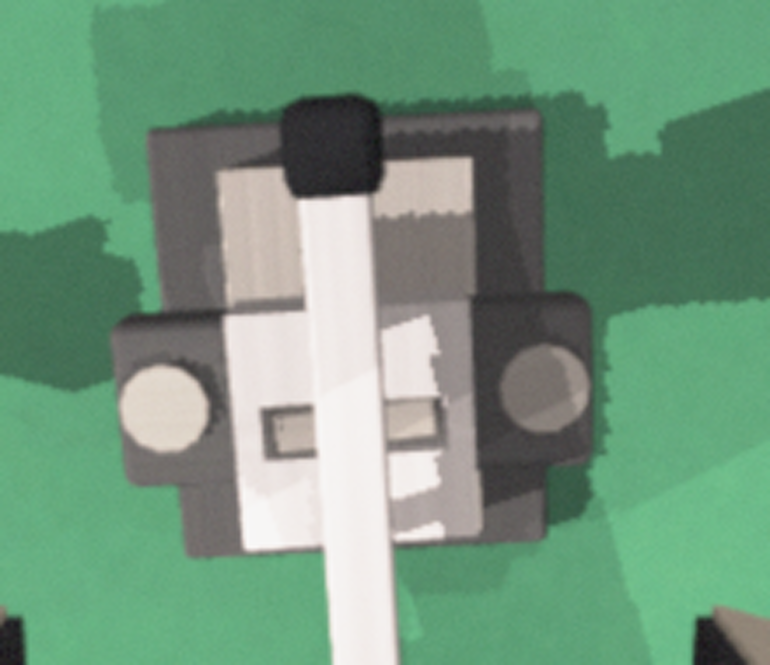

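View pics/s11.png

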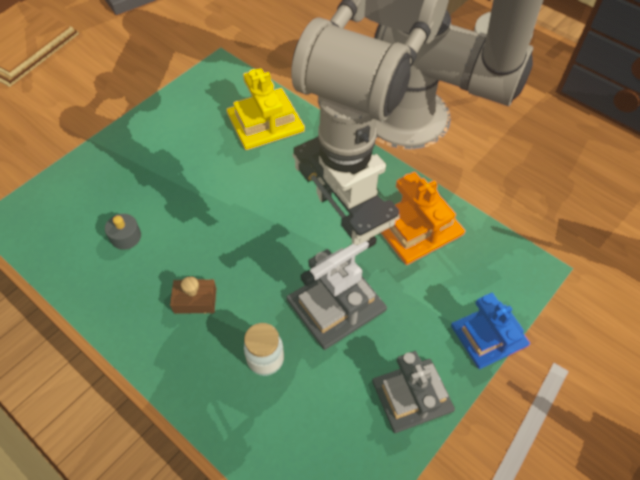

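```bash
python3 - <<'E'
from h import *
w=np.load("w11.npy",allow_pickle=True).item()
f=lambda u,v,z:at(w,219.5+u/3.5,99.5+v/3.5,z)[:2]
g=lambda a,b:np.degrees(np.arctan2(*(b-a)[::-1]))
print("bar",g(f(363,660,195),f(336,200,195)),g(f(313,550-100+0,195),f(313,450,195)) )
print("nuts",g(f(544,388,118),f(164,408,118))-90)
print("hub front edge",g(f(483,535,156),f(243,551,156))-90)
print("tooth mid",g(f(437,419,154),f(274,434,154))-90)
print("slot mid",g(f(443,424,156),f(264,435,156))-90)
print("knob top z", )
E
```

```text
bar -14.252417558691501 0.0
nuts -14.357413963227643
hub front edge -13.421731189802657
tooth mid -12.041899438905872
slot mid -13.821708121475368
knob top z
```

```bash
python3 -c "
from plant import close_job
print(close_job())"
```

```text
the job is handed in; nothing more can be done
None
```

The handle is back on the larger dark press, fully home on the flange, and turned clockwise to the screw's stop. I then let go, raised the arm clear and handed the job in at about 18.3 s of the 45 s allowed. No verdict came back.

- **Seating:** the handle went down 32 mm without jamming. It stopped at TCP height 189.4 mm, against 189.6 expected, and its weight came off the wrist. The last wrist picture shows the stub's teeth in the hub's slots.
- **Turning:** the torque stayed near zero up to a tool angle of about −12°, then rose to 0.8 N m against about 0.15 N m of screw friction. Measured angles put the handle at about −13.8°; the stop plus slot play predicted −13.5°. The tool went on to −17.4° as the bar slipped or gave a few degrees in the grip.
- **Weaker checks:** my reading of the tooth angle was −12°, against about −10° expected at the stop. That is within the 1–2° I can read off the picture. The low torque while turning (0.02–0.07 N m) was also under the stated friction; I put that down to the readings being taken after each move had settled. I did not measure the gap between the pressing plate and the board.
- **Other things on the bench:** the jar, block, weight and the other presses look unmoved in the last scene picture.

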